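# Start the freeze-drying line

### The job

Start the freeze-drying line from its loose control boxes, using the closed fingers: press down the raised end of the rocker switch until it has tipped fully over, then press the large round key fully home, then press the long bar key fully home; they stay as they are pressed. Leave the small square key up, press only, without lifting or shoving any box, and leave the vial, beaker, jar and spoon where they are.

Things in the scene. Friction and masses are not known exactly. Their poses are not given: they have to be found in the camera images.
- box_rocker: loose grey box, 90 (its x) x 70 (its y) x 50 mm high, about 0.6 kg, on a 3 mm white mat; origin: centre of its underside, z up; a small black cable gland sticks out of its +x side. On top a 4 mm high black bezel and a white rocker switch (64 mm along x, 34 mm wide, a shallow V) tipping about an axis along y over the box centre. The order of the four boxes in the row varies.
- rocker_end (a point): point on the top face of the rocker's end that is raised at the start, 24 mm from the rocker's axis towards the box's +x, about 72 mm above the box's underside at the start and about 62 mm when tipped over. It moves with the rocker.
- rocker (a joint): rocker angle in rad: 0 = off (the end towards the box's +x raised), 0.4 = on, that end fully down. It stays wherever it is left; tipping it takes about 2 N at the raised end, 3 to 4 N nearer the axis.
- box_round: loose grey box, 90 (its x) x 70 (its y) x 50 mm high, about 0.6 kg, on a 3 mm white mat; origin: centre of its underside, z up; a small black cable gland sticks out of its +x side. On top a 4 mm high black bezel and a white round key, 34 mm in diameter, in a round bezel.
- round_top (a point): round key: centre of the key's top face, which moves with it; 66 mm above the box's underside when the key is up (12 mm above the bezel), 58 mm when home (4 mm above the bezel).
- round (a joint): latching push key: 0 = up, 0.008 (m) = fully home, 8 mm straight down. It resists with about 3 N all the way and stays wherever it is left, there is no spring or click.
- box_bar: loose grey box, 90 (its x) x 70 (its y) x 50 mm high, about 0.6 kg, on a 3 mm white mat; origin: centre of its underside, z up; a small black cable gland sticks out of its +x side. On top a 4 mm high black bezel and a white long bar key, 58 mm along the box's x and 14 mm wide.
- bar_top (a point): bar key: centre of the key's top face, which moves with it; 66 mm above the box's underside when the key is up (12 mm above the bezel), 58 mm when home (4 mm above the bezel).
- bar (a joint): latching push key: 0 = up, 0.008 (m) = fully home, 8 mm straight down. It resists with about 3 N all the way and stays wherever it is left, there is no spring or click.
- box_square: loose grey box, 90 (its x) x 70 (its y) x 50 mm high, about 0.6 kg, on a 3 mm white mat; origin: centre of its underside, z up; a small black cable gland sticks out of its +x side. On top a 4 mm high black bezel and a white small square key, 21 x 21 mm: not to be pressed.
- square_top (a point): square key: centre of the key's top face, which moves with it; 66 mm above the box's underside when the key is up (12 mm above the bezel), 58 mm when home (4 mm above the bezel).
- square (a joint): latching push key: 0 = up, 0.008 (m) = fully home, 8 mm straight down. It resists with about 3 N all the way and stays wherever it is left, there is no spring or click.
- vial: small capped glass vial, 28 mm in diameter and 48 mm high, standing upright between the two middle boxes; origin at the centre of its underside. Leave it.
- beaker: glass beaker, 60 mm in diameter and 75 mm high, standing behind the row of boxes as seen from the robot; origin at the centre of its underside. Leave it.
- jar: capped amber jar, 56 mm in diameter and 80 mm high, standing behind the row; origin at the centre of its underside. Leave it.
- spoon: metal spoon, 170 mm long, lying flat behind the row; its own x runs along it. Leave it.
Things that resemble listed ones, but are neither listed nor needed, are in the scene too. Leave any purple look-alike of the box_rocker alone.

How it is judged:
On the way, in this order (a step that is already met when the one before it is completed fails the run):
1. the rocker is tipped over (value of joint rocker above 0.33 rad), for 0.1 s.
2. the round key is home (value of joint round above 0.0062 m), for 0.1 s.
3. the bar key is home (value of joint bar above 0.0062 m), for 0.1 s.
At the end, for the whole second after the job is handed in: Rocker beyond 0.33 of 0.40 rad, round and bar keys each at least 6.2 of 8 mm down, square key less than 3 mm down, all boxes standing at rest on the mat (value of joint rocker above 0.33 rad and value of joint each of round, bar above 0.0062 m and value of joint square below 0.003 m and linear speed of each of box_rocker, box_round, box_bar, box_square below 0.02 m/s and height (world z) of each of box_rocker, box_round, box_bar, box_square below 0.01 m); the robot touches nothing.
It fails at once if the round key is pressed (over 3 mm) before the rocker is over (value of joint round above 0.003 m and value of joint rocker below 0.33 rad).
It fails at once if the bar key is pressed (over 3 mm) before the round key is home (value of joint bar above 0.003 m and value of joint round below 0.0062 m).
It fails at once if the square key is pressed 3 mm or more (value of joint square above 0.003 m).
It fails at once if a box is lifted (its underside 10 mm above the bench), tipped over 0.15 rad or shoved more than 25 mm (height (world z) of any of box_rocker, box_round, box_bar, box_square above 0.01 m or angle between any of box_rocker, box_round, box_bar, box_square's own z axis and vertical above 0.15 rad or distance of any of box_rocker, box_round, box_bar, box_square from where it was at the start of the episode above 0.025 m).
It fails at once if the vial, beaker, jar or spoon is moved more than 20 mm or a standing one tipped over 0.3 rad (distance of any of vial, beaker, jar, spoon from where it was at the start of the episode above 0.02 m or angle between any of vial, beaker, jar's own z axis and vertical above 0.3 rad).
It also fails if it takes over 48 s, if anything falls off the work surface, if the arm or the gripper's body presses on something with over 40 N, if the wrist force passes 120 N, or if a joint passes its speed limit or range.

### The arm

A 6-joint arm with a two-finger parallel gripper is mounted at the origin on the work surface. World frame = base frame: x ahead of the robot, y to its left, z up, the work surface at z = 0. Lengths are in m, angles in rad, forces in N, time in s.
With the tool pointing down it reaches from about 0.375 to 0.975 m from the base axis. Payload 3.8 kg.
Tool frame: the origin (TCP) lies on the centre line of the jaws, within the pads' length; the fingertips stand 25 mm ahead of it and the grasp point (between the pads) lies 6 mm ahead of it; z points along the fingers, y is the line along which they close (so a half turn about z gives the same grasp; the last joint's range is limited). The gripper opens to 85 mm and grips with 20 to 120 N. Pads are 22 mm wide; open, the fingers measure 114 mm over their backs; the gripper's body (76 mm by 85 mm) begins 54 mm behind the grasp point. The pads swing forward as they close: fully open they stand 13 mm farther back than shut.
Start: joints at [1.28, 0.264, 1.604, -0, 1.274, -0.037], TCP at [0.169, 0.653, 0.232] pointing down, gripper open.
Joint ranges: [-2.63, 2.63], [-0.94, 2.18], [0.31, 2.57], [-1.31, 4.45], [0, 2.66], [-2.55, 2.55]. Speed limits (rad/s): [2.57, 2.57, 3.14, 3.14, 3.14, 3.14].

### API

Orientations are given as a rotation vector (axis times angle).
In Python, from workcell import bot gives the robot as it stands. The module is installed in compiled form; this text tells all that it offers.
- The arm moves only by the tool play_rows, never from a script. Its argument "commands" is a list that holds one entry, the list of rows, each a list of 7 numbers: the shift along the tool's x, y, z as a fraction of full scale, then the turn, a rotation vector about the tool's x, y, z as a fraction of full scale, then the closure, from -1 (fully open) to 1 (shut). A call has 1 to 8 rows; each row is the pose to reach, as a shift and turn from the pose commanded when the call began, along the tool's axes at that moment, turning the shorter way round; what a row does not reach only later rows make up. Full scale, the value 1, is 60 cm for a shift and 180 degrees for a turn. A row lasts 1/10 s, in which the tool goes at most 50 mm and 8.59 degrees, less where a joint would pass 70% of its speed; a pose out of reach is approached as far as the arm can. A call with a number of a shift or a turn outside -1 to 1 is refused whole. A call with a gripper value outside its range is refused whole. The fingers move at their own pace and stop on an object; "force" is the grip in N (left out, the last holds). Time passes only in rows, so rows that repeat a pose let the fingers close. It gives the time, the measured TCP pose, the force, the opening and the grip force at its end, in the units of the state.
- bot.read_state(): the state, without advancing time (a new reading comes with each control period).
- bot.read_camera(name): name is "scene" or "top" or "wrist"; returns the picture (384x512x3 uint8, blue, green, red); there is no depth.
- bot.camera_params(name): a dict with "fov_y" (degrees; the focal length in pixels is half the picture's height over the tangent of half this angle, whatever the lens; pixels are square), "cx", "cy" (the principal point, pixels), "rvec" (rotation vector, rad) and "tvec" (3), from world to camera coordinates, as OpenCV has them. Camera axes: x right, y down, z forward; pixel columns grow to the right and rows downward; lengths in m; the calibration is good to about 2 mm. The wrist camera is an equidistant fisheye: a pixel r from the principal point sees the ray r / f radians off the axis. A picture is of the moment at which its call begins: read the wrist's pose just before it. camera_params takes no time and is no camera call; for the wrist camera it gives the pose at the moment of the call.
- bot.finish_job(): hands the job in; it is judged then, once.
The state is a dict: "time": time; "q": joint angles; "joint_vel": joint speeds; "joint_torque": joint torques, N m; "tool_pos": TCP position; "tcp_rot": TCP orientation; "wrist_force": force on the tool from outside, world axes, zero at the start; "torque": the same for the moment, N m; "width": opening from 0.0 (shut) to 1.0 (fully open); "grip_force": force on a finger pad.
Only numpy, scipy, OpenCV 4.12 (cv2) and the standard library are available. Lean on these libraries where they do the work, as an engineer would, in place of code of your own. Each camera call takes 0.05 s, during which the arm holds its last target. There are 200 camera calls.

## Working session

There is one attempt and no reset: what is moved stays moved. The work goes in short steps, Python scripts to look and compute and a tool call to move; the robot and the scene stay as the last step left them, time stands still between calls to the robot, and variables do not carry over. Pictures are saved under pics/ and viewed, at most 10 in all, crops included, and the job is handed in when it is done.

Besides the shell and the picture viewer there is one more tool, called after "Emit:" as name([rows], argument=value, ...), one row to a line, values as JSON. play_rows: Moves the arm, as the interface text tells. Its arguments: {"type":"object","properties":{"commands":{"type":"array"},"force":{"type":"number"}},"required":["commands"]}

```bash
mkdir -p pics
python3 - <<'E'
from workcell import bot
import cv2
for n in("top","scene"):
    im=bot.read_camera(n); cv2.imwrite(f"pics/{n}0.png",im); print(n,bot.camera_params(n))
s=bot.read_state(); print(s)
E
```

```text
top {'fov_y': 49.85811552805896, 'cx': 256.7202086995557, 'cy': 183.32594910779562, 'rvec': array([ 2.11311387, -2.10080854,  0.18409628]), 'tvec': array([0.04493027, 0.46569945, 1.15323804])}
scene {'fov_y': 42.881180894319684, 'cx': 254.67180552470214, 'cy': 191.00803333772035, 'rvec': array([ 2.3531635 ,  0.85368612, -0.27562549]), 'tvec': array([-0.3875131 , -0.1555268 ,  1.58144886])}
{'time': 0.1, 'q': array([ 1.28009682e+00,  2.64731144e-01,  1.60526126e+00, -9.61556454e-06,
        1.27368527e+00, -3.69439260e-02]), 'joint_vel': array([-1.46261234e-03,  6.34610651e-05, -3.19036698e-03, -6.32539433e-04,
       -1.56303263e-03,  5.32043758e-04]), 'joint_torque': array([ 4.43569825e-04, -5.16698134e+01, -3.68592095e+01, -7.35664457e-05,
        6.23099899e-03, -5.71197489e-06]), 'tool_pos': array([0.16929554, 0.65273785, 0.23113771]), 'tcp_rot': array([-0.39748327, -3.11601051,  0.00323332]), 'wrist_force': array([ 1.00664422,  0.25481554, -0.10825237]), 'torque': array([ 0.01800109,  0.01060637, -0.03060701]), 'grip_force': 0.0, 'width': 0.9996597578623011}
```

View pics/top0.png

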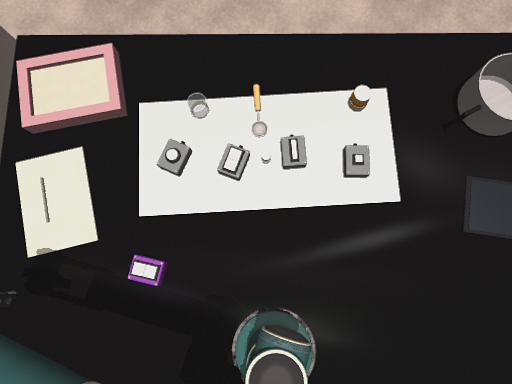

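View pics/scene0.png

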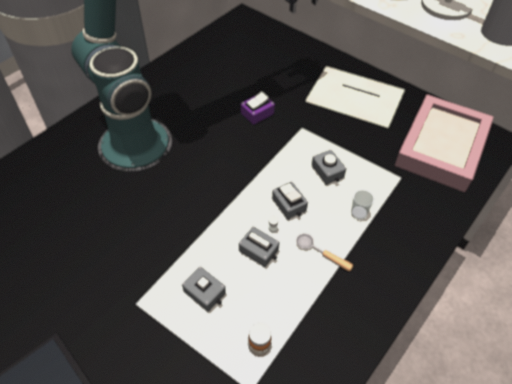

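The top view shows the row left to right: round key (172,156), rocker (233,160), bar (293,150) and square (358,159). The vial is at (266,158), and all the glands point up in the picture. The scene view agrees, with the purple look-alike at (258,106), off the mat.

```bash
cat > h.py <<'E'
import numpy as np, cv2
from workcell import bot
def proj(n,P,c=None):
    c=c or bot.camera_params(n); f=192/np.tan(np.radians(c['fov_y'])/2)
    K=np.array([[f,0,c['cx']],[0,f,c['cy']],[0,0,1]])
    return cv2.projectPoints(np.float64(P).reshape(-1,3),c['rvec'],c['tvec'],K,None)[0].reshape(-1,2)
def cast(n,uv,z):
    c=bot.camera_params(n); f=192/np.tan(np.radians(c['fov_y'])/2)
    R=cv2.Rodrigues(c['rvec'])[0]; C=-R.T@c['tvec']; uv=np.float64(uv).reshape(-1,2)
    d=np.c_[(uv-[c['cx'],c['cy']])/f,np.ones(len(uv))]@R
    return C+d*((z-C[2])/d[:,2])[:,None]
E
python3 - <<'E'
from h import *
im=cv2.imread('pics/top0.png'); g=cv2.cvtColor(im,cv2.COLOR_BGR2GRAY)
for n,(u,v) in dict(round=(173,156),rocker=(233,160),bar=(293,150),square=(358,159)).items():
    r=28; c=g[v-r:v+r,u-r:u+r]
    m=(c<160).astype(np.uint8)
    k,l,st,ce=cv2.connectedComponentsWithStats(m); i=l[r-14:r+14,r-14:r+14]; i=np.bincount(i[i>0]).argmax()
    b=(l==i).astype(np.uint8); cn=max(cv2.findContours(b,0,2)[0],key=cv2.contourArea)
    fill=cv2.drawContours(np.zeros_like(b),[cn],0,1,-1)
    key=((fill>0)&(c>185)).astype(np.uint8)
    k,l,st,ce=cv2.connectedComponentsWithStats(key); i=1+st[1:,4].argmax()
    kc=max(cv2.findContours((l==i).astype(np.uint8),0,2)[0],key=cv2.contourArea)
    W=cast('top',kc.reshape(-1,2)+[u-r,v-r],.069)[:,:2]
    rect=cv2.minAreaRect((W*1000).astype(np.float32))
    uv=ce[i]+[u-r,v-r]
    print(n,uv,st[i,4],cast('top',uv,.069)[0].round(4),'keyrect',np.round(rect[1],1),round(rect[2],1))
    nb=cv2.morphologyEx(fill,2,np.ones((7,7)))
    bc=max(cv2.findContours(nb,0,2)[0],key=cv2.contourArea)
    B=cast('top',bc.reshape(-1,2)+[u-r,v-r],.053)[:,:2]
    rb=cv2.minAreaRect((B*1000).astype(np.float32)); print('  box',np.round(rb[0],1),np.round(rb[1],1),round(rb[2],1))
t=cv2.resize(im[125:190,150:380],None,fx=3.4,fy=3.4,interpolation=2); cv2.imwrite('pics/crop.png',t)
c=bot.camera_params('top');R=cv2.Rodrigues(c['rvec'])[0];print(-R.T@c['tvec'])
E
```

```text
round [171.47826087 154.11956522] 92 [0.5466 0.2955 0.069 ] keyrect [30.3 26.3] 2.7
  box [543.2 289.5] [79.2 97.2] 67.4
rocker [232.27615063 158.86610879] 239 [0.5328 0.1183 0.069 ] keyrect [32.9 62.6] 71.2
  box [529.2 115. ] [74.5 98.5] 69.4
bar [293.69512195 148.85365854] 82 [ 0.563 -0.059  0.069] keyrect [55.  12.1] 4.9
  box [558.4 -58. ] [97.1 70.3] 0.0
square [358.34090909 157.93181818] 44 [ 0.5363 -0.2439  0.069 ] keyrect [17.8 17.4] 0.1
  box [ 530.1 -239.6] [92.9 76.5] 0.1
[0.22995423 0.01902345 1.2229521 ]
```

View pics/crop.png

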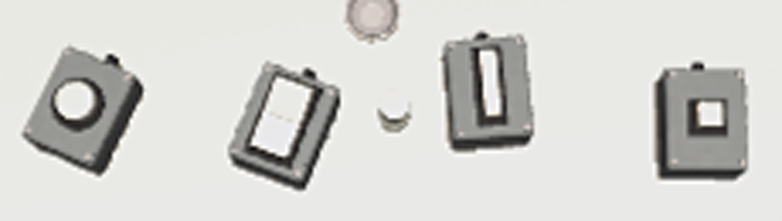

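```bash
cat >> h.py <<'E'
T=dict(rocker=(.5545,.111),round=(.5466,.2955),bar=(.563,-.059),square=(.5363,-.2439))
def shift(xyz):
    s=bot.read_state(); R=cv2.Rodrigues(s['tcp_rot'])[0]
    return (R.T@(np.array(xyz)-s['tool_pos'])/.6).round(4)
E
python3 - <<'E'
from h import *
im=cv2.imread('pics/scene0.png'); g=cv2.cvtColor(im,cv2.COLOR_BGR2GRAY)
for n,(x,y) in T.items():
    if n=='rocker': x,y=.5328,.1183
    u,v=proj('scene',[x,y,.069])[0]; iu,iv=int(u),int(v); c=g[iv-14:iv+14,iu-14:iu+14]
    k,l,st,ce=cv2.connectedComponentsWithStats((c>185).astype(np.uint8),connectivity=4)
    print(n,u.round(1),v.round(1),[((ce[i]+[iu-14,iv-14]).round(1),cast('scene',ce[i]+[iu-14,iv-14],.069)[0,:2].round(4),st[i,4]) for i in range(1,k) if st[i,4]>15])
x,y=T['rocker']; print(shift([x,y,.14]))
E
```

```text
rocker 289.8 191.9 [(array([289.6, 185.8]), array([0.519 , 0.1354]), np.int32(454))]
round 329.3 158.4 [(array([329. , 149.6]), array([0.5258, 0.3241]), np.int32(262)), (array([329.7, 158.1]), array([0.5468, 0.2972]), np.int32(76))]
bar 258.2 238.6 [(array([257.4, 228.1]), array([ 0.5405, -0.0347]), np.int32(192)), (array([258.9, 238.6]), array([ 0.5644, -0.0578]), np.int32(92))]
square 202.2 281.5 [(array([191.3, 270.3]), array([ 0.4941, -0.2389]), np.int32(66)), (array([210.7, 270.3]), array([ 0.5311, -0.2078]), np.int32(83)), (array([202.5, 281.5]), array([ 0.5368, -0.2435]), np.int32(56))]
[-0.8481 -0.7125  0.1533]
```

Emit:
play_rows([
  [[0,0,0,0,0,0,1],[0,0,0,0,0,0,1],[0,0,0,0,0,0,1],[0,0,0,0,0,0,1],[0,0,0,0,0,0,1],[0,0,0,0,0,0,1]],
], force=40)

```text
time: 0.7
tool_pos: [0.1695, 0.6534, 0.2324]
tcp_rot: [0.398, 3.116, 0.0]
wrist_force: [0.6, 0.8, 0.7]
width: 0.003
grip_force: 0.0
```

The two views agree within 2 mm for the round, bar and square keys. In the scene view the rocker's blob merged with the mat, so its position comes from the top view alone.

Emit:
play_rows([
  [[-0.5,-0.42,0,0,0,0,1],[-0.5,-0.42,0,0,0,0,1],[-0.5,-0.42,0,0,0,0,1],[-0.5,-0.42,0,0,0,0,1],[-0.5,-0.42,0,0,0,0,1],[-0.5,-0.42,0,0,0,0,1],[-0.5,-0.42,0,0,0,0,1],[-0.5,-0.42,0,0,0,0,1]],
])

```text
time: 1.5
tool_pos: [0.3977, 0.332, 0.2328]
tcp_rot: [0.398, 3.115, 0.001]
wrist_force: [0.7, -0.4, -0.2]
width: 0.002
grip_force: 0.0
```

Emit:
play_rows([
  [[-0.348,-0.292,0.08,0,0,0,1],[-0.348,-0.292,0.08,0,0,0,1],[-0.348,-0.292,0.08,0,0,0,1],[-0.348,-0.292,0.08,0,0,0,1],[-0.348,-0.292,0.08,0,0,0,1],[-0.348,-0.292,0.08,0,0,0,1],[-0.348,-0.292,0.08,0,0,0,1],[-0.348,-0.292,0.08,0,0,0,1]],
])

```text
time: 2.3
tool_pos: [0.5547, 0.1118, 0.1842]
tcp_rot: [-0.4, -3.115, -0.001]
wrist_force: [-0.1, 0.3, 1.0]
width: 0.003
grip_force: 0.0
```

Run:
```python
from h import *
x,y=T['rocker']; print(bot.read_state()['tool_pos'],shift([x,y,.104]),shift([x,y,.087]))
im=bot.read_camera('wrist'); cv2.imwrite('pics/w1.png',im)
```

```text
[0.5546686  0.11175597 0.1842151 ] [-0.0002 -0.0013  0.1337] [-0.0002 -0.0013  0.162 ]
```

View pics/w1.png

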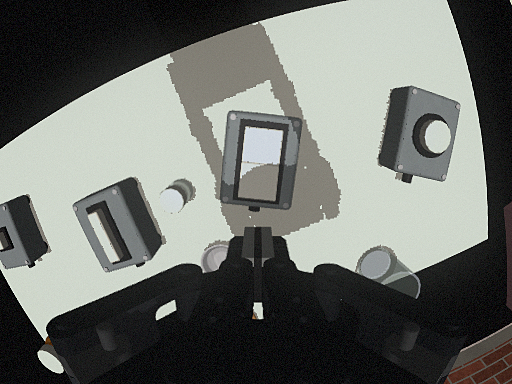

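The wrist view shows the shut fingers (258,240) in line with the gland-side (raised, +x) end of the rocker. The round key is at (432,137), the bar at (105,230), and the way down is clear.

Emit:
play_rows([
  [[0,-0.001,0.07,0,0,0,1],[0,-0.001,0.13,0,0,0,1],[0,-0.001,0.13,0,0,0,1],[0,-0.001,0.136,0,0,0,1],[0,-0.001,0.142,0,0,0,1],[0,-0.001,0.148,0,0,0,1],[0,-0.001,0.152,0,0,0,1],[0,-0.001,0.154,0,0,0,1]],
])

```text
time: 3.15
tool_pos: [0.555, 0.1116, 0.0926]
tcp_rot: [0.397, 3.115, 0.001]
wrist_force: [-0.0, -0.3, -1.0]
width: 0.0
grip_force: 0.0
```

Emit:
play_rows([
  [[0,0,0.002,0,0,0,1],[0,0,0.004,0,0,0,1],[0,0,0.005,0,0,0,1],[0,0,0.005,0,0,0,1]],
])

```text
time: 3.55
tool_pos: [0.5545, 0.1114, 0.0889]
tcp_rot: [-0.398, -3.116, 0.0]
wrist_force: [0.1, 0.2, 0.2]
width: -0.003
grip_force: 0.0
```

Run:
```python
from h import *
s=bot.read_state();print(s['tool_pos'],s['wrist_force'])
```

```text
[0.55450482 0.11144735 0.08885695] [0.11278995 0.23995394 0.16716234]
```

Emit:
play_rows([
  [[0,0,0.0015,0,0,0,1],[0,0,0.003,0,0,0,1],[0,0,0.003,0,0,0,1]],
])

```text
time: 3.85
tool_pos: [0.5545, 0.1115, 0.087]
tcp_rot: [-0.398, -3.116, 0.0]
wrist_force: [-0.3, -0.5, -0.5]
width: -0.001
grip_force: 0.0
```

Run:
```python
from h import *
a=bot.read_camera('scene')[150:250,230:350]; b=bot.read_camera('wrist')[80:300,160:340]
a=cv2.resize(a,(480,400),interpolation=2); b=cv2.resize(b,(320,400),interpolation=2)
cv2.imwrite('pics/chk.png',np.hstack([a,b]))
```

```text
(no output)
```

View pics/chk.png

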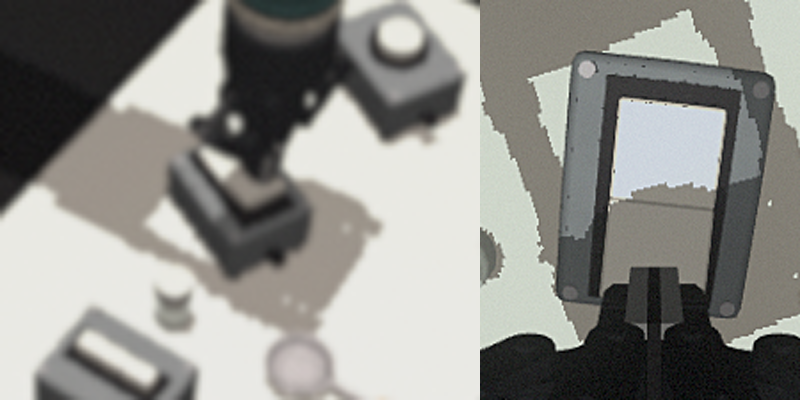

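The finger tip is on the gland-side half of the rocker, box undisturbed. I can't tell yet whether it has tipped fully, so I'll continue down gently until the force rises.

Emit:
play_rows([
  [[0,0,0.0015,0,0,0,1],[0,0,0.003,0,0,0,1],[0,0,0.003,0,0,0,1]],
])

```text
time: 4.25
tool_pos: [0.5544, 0.1115, 0.0852]
tcp_rot: [-0.398, -3.116, 0.0]
wrist_force: [0.7, 0.2, -0.9]
width: 0.001
grip_force: 0.0
```

```bash
cat >> h.py <<'E'
def wcast(uv,z):
    c=bot.camera_params('wrist'); f=192/np.tan(np.radians(c['fov_y'])/2)
    R=cv2.Rodrigues(c['rvec'])[0]; C=-R.T@c['tvec']; d=np.float64(uv).reshape(-1,2)-[c['cx'],c['cy']]
    r=np.linalg.norm(d,axis=1,keepdims=True); d=np.c_[d/r*np.sin(r/f),np.cos(r/f)]@R
    return C+d*((z-C[2])/d[:,2])[:,None]
E
python3 - <<'E'
from h import *
b=bot.read_camera('wrist'); cv2.imwrite('pics/w3.png',cv2.resize(b[80:300,160:340],None,fx=2.7,fy=2.7,interpolation=2))
px=lambda u,v:(160+(u-480)*180/320,80+v*.55)
for n,p,z in [('line L',(610,199),.065),('line R',(713,210),.065),('far L',(618,97),.065),('far R',(726,111),.065),('screwNL',(570,293),.053),('screwFL',(587,69),.053),('screwFR',(761,89),.053),('screwNR',(727,310),.053),('tip',(655,270),.06)]:
    print(n,wcast(px(*p),z)[0].round(4))
s=bot.read_state();print(s['tool_pos'],s['wrist_force'])
E
```

```text
line L [0.5273 0.1046 0.065 ]
line R [0.5388 0.1353 0.065 ]
far L [0.4977 0.1153 0.065 ]
far R [0.5099 0.1462 0.065 ]
screwNL [0.5593 0.0793 0.053 ]
screwFL [0.4869 0.1068 0.053 ]
screwFR [0.5071 0.1606 0.053 ]
screwNR [0.58   0.1328 0.053 ]
tip [0.5555 0.112  0.06  ]
[0.55447556 0.1115093  0.08525974] [ 0.23280552  0.3940375  -0.16717141]
```

View pics/w3.png

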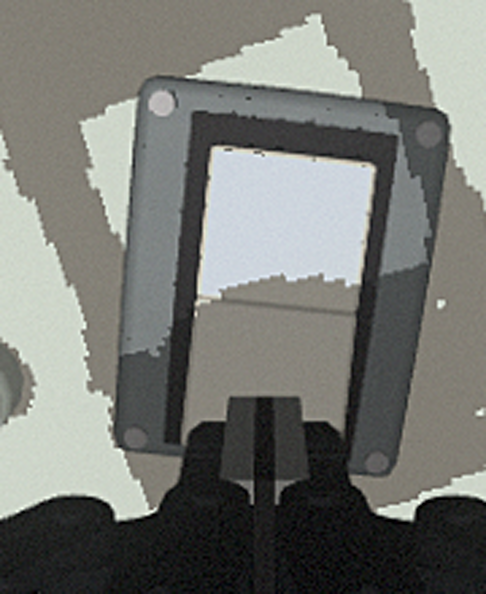

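Run:
```python
from h import *
c=bot.camera_params('wrist');Rc=cv2.Rodrigues(c['rvec'])[0];C=-Rc.T@c['tvec']
s=bot.read_state();R=cv2.Rodrigues(s['tcp_rot'])[0];t=s['tool_pos']
L=lambda p:(R.T@(np.array(p)-t)*1000).round(1)
print('cam in tool',L(C), 'C',C.round(4),'axis',(R.T@Rc[2]).round(2), 'f',192/np.tan(np.radians(c['fov_y'])/2))
px=lambda u,v:(160+u/2.7,80+v/2.7)
for p in [(265,397),(230,397),(300,397),(265,478),(222,478),(308,478)]:
    print(p,[L(wcast(px(*p),z)[0]) for z in (.055,.06,.065,.07,.075)])
```

```text
cam in tool [ 6.630e+01  1.000e-01 -1.407e+02] C [0.4904 0.1283 0.226 ] axis [-0.26 -0.    0.97] f 297.3186396354542
(265, 397) [array([-2. ,  0.6, 30.3]), array([ 0. ,  0.5, 25.3]), array([ 2. ,  0.5, 20.3]), array([ 4. ,  0.5, 15.3]), array([ 6. ,  0.5, 10.3])]
(230, 397) [array([-2. , -7.5, 30.3]), array([ 0. , -7.2, 25.3]), array([ 2. , -7. , 20.3]), array([ 4. , -6.8, 15.3]), array([ 6. , -6.6, 10.3])]
(300, 397) [array([-2. ,  8.6, 30.3]), array([ 0. ,  8.3, 25.3]), array([ 2. ,  8.1, 20.3]), array([ 4. ,  7.8, 15.3]), array([ 6. ,  7.6, 10.3])]
(265, 478) [array([-22.9,   0.6,  30.3]), array([-20.3,   0.6,  25.3]), array([-17.7,   0.6,  20.3]), array([-15.1,   0.5,  15.3]), array([-12.5,   0.5,  10.3])]
(222, 478) [array([-22.9,  -9.7,  30.3]), array([-20.3,  -9.4,  25.3]), array([-17.7,  -9.1,  20.3]), array([-15.1,  -8.8,  15.3]), array([-12.5,  -8.5,  10.3])]
(308, 478) [array([-22.9,  10.8,  30.3]), array([-20.3,  10.5,  25.3]), array([-17.7,  10.2,  20.3]), array([-15.1,   9.9,  15.3]), array([-12.5,   9.6,  10.3])]
```

Emit:
play_rows([
  [[0,0,0.0025,0,0,0,1],[0,0,0.005,0,0,0,1]],
])

```text
time: 4.5
tool_pos: [0.5546, 0.1115, 0.0823]
tcp_rot: [0.398, 3.116, 0.0]
wrist_force: [-0.5, 0.0, -0.0]
width: -0.002
grip_force: 0.0
```

Run:
```python
from h import *
s=bot.read_state();print(s['tool_pos'],s['wrist_force'],s['torque'])
```

```text
[0.55462185 0.11152485 0.08232829] [-0.48843821  0.04767046 -0.00924807] [-0.03937258 -0.01841828  0.02474888]
```

Emit:
play_rows([
  [[0,0,0.0025,0,0,0,1],[0,0,0.005,0,0,0,1]],
])

```text
time: 4.7
tool_pos: [0.5545, 0.1115, 0.0792]
tcp_rot: [-0.398, -3.116, 0.0]
wrist_force: [-0.1, 0.4, 0.2]
width: -0.0
grip_force: 0.0
```

Emit:
play_rows([
  [[0,0,0.0025,0,0,0,1],[0,0,0.005,0,0,0,1]],
])

```text
time: 4.9
tool_pos: [0.5546, 0.1115, 0.0763]
tcp_rot: [0.398, 3.116, -0.0]
wrist_force: [0.7, -0.1, 0.6]
width: -0.002
grip_force: 0.9
```

Run:
```python
from h import *
b=bot.read_camera('wrist')[80:300,160:340]; a=bot.read_camera('scene')[150:230,250:340]
cv2.imwrite('pics/chk4.png',np.hstack([cv2.resize(b,None,fx=2.2,fy=2.2,interpolation=2)[:400],cv2.resize(a,(450,400),interpolation=2)[:, :404]])[:484])
s=bot.read_state();print(s['tool_pos'],s['wrist_force'],s['joint_torque'])
```

```text
[0.55465497 0.11149223 0.0763293 ] [ 0.34841047  0.18313069 -0.18727821] [ 4.46233002e-02 -4.26278079e+01 -3.10375392e+01  1.02513845e-02
 -2.47171170e-03 -1.76274220e-04]
```

View pics/chk4.png

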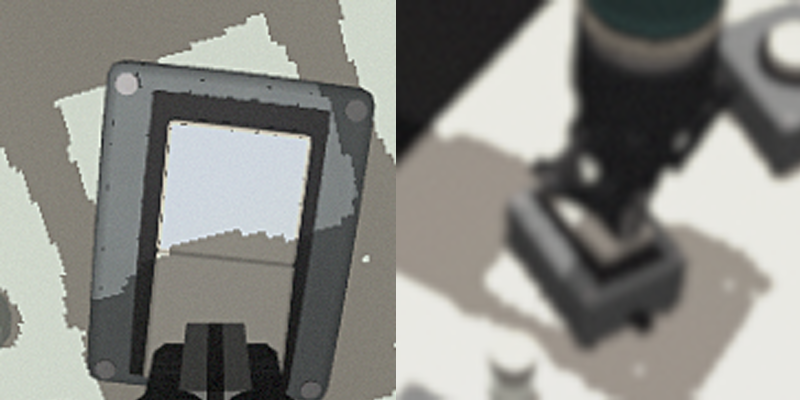

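The finger still looks clear of the raised end: the rocker is unchanged and there's no force. The real tip therefore sits higher than the nominal offset, and I'll go on by feel.

Emit:
play_rows([
  [[0,0,0.0025,0,0,0,1],[0,0,0.005,0,0,0,1]],
])

```text
time: 5.2
tool_pos: [0.5553, 0.1114, 0.0739]
tcp_rot: [0.397, 3.115, -0.0]
wrist_force: [0.7, -0.9, 1.7]
width: -0.002
grip_force: 1.0
```

Emit:
play_rows([
  [[0,0,0.0025,0,0,0,1],[0,0,0.005,0,0,0,1]],
])

```text
time: 5.4
tool_pos: [0.5552, 0.1116, 0.0707]
tcp_rot: [0.398, 3.115, 0.001]
wrist_force: [0.3, -1.0, 2.8]
width: 0.002
grip_force: 1.0
```

Emit:
play_rows([
  [[0,0,0.0025,0,0,0,1],[0,0,0.005,0,0,0,1]],
])

```text
time: 5.6
tool_pos: [0.555, 0.1116, 0.0675]
tcp_rot: [0.397, 3.116, 0.0]
wrist_force: [1.6, -0.3, 3.6]
width: -0.001
grip_force: 2.0
```

Contact at TCP z of about 0.075, with 2–3 N: this is the rocker's own resistance. I'll continue to its stop.

Emit:
play_rows([
  [[0,0,0.0025,0,0,0,1],[0,0,0.005,0,0,0,1]],
])

```text
time: 5.8
tool_pos: [0.5553, 0.1116, 0.0663]
tcp_rot: [0.397, 3.115, 0.0]
wrist_force: [-4.1, -1.3, 19.8]
width: 0.001
grip_force: 10.1
```

Emit:
play_rows([
  [[0,0,0.0025,0,0,0,1],[0,0,0.004,0,0,0,1]],
])

```text
time: 6.0
tool_pos: [0.5555, 0.1117, 0.0661]
tcp_rot: [0.397, 3.116, 0.0]
wrist_force: [-9.6, -2.7, 30.7]
width: 0.0
grip_force: 14.9
```

The force has jumped at a hard stop after about 9 mm of travel, so the rocker is over. This puts the real tip about 1.5 mm ahead of the TCP. Now I'll lift and measure.

Emit:
play_rows([
  [[0,0,-0.05,0,0,0,1],[0,0,-0.13,0,0,0,1],[0,0,-0.13,0,0,0,1],[0,0,-0.13,0,0,0,1]],
])

```text
time: 6.4
tool_pos: [0.5551, 0.1118, 0.1412]
tcp_rot: [0.397, 3.115, 0.001]
wrist_force: [0.4, 0.1, -0.8]
width: -0.002
grip_force: 0.0
```

Run:
```python
from h import *
b=bot.read_camera('wrist'); cv2.imwrite('pics/w5.png',cv2.resize(b[60:300,60:512],None,fx=1.7,fy=1.7,interpolation=2))
s=bot.read_state();print(s['tool_pos'],s['wrist_force'])
x,y=T['round'];print(shift([x,y,.13]))
```

```text
[0.55372127 0.11157873 0.13941606] [-0.45995951  0.64006383 -0.01815955]
[0.0884 0.2937 0.0157]
```

View pics/w5.png

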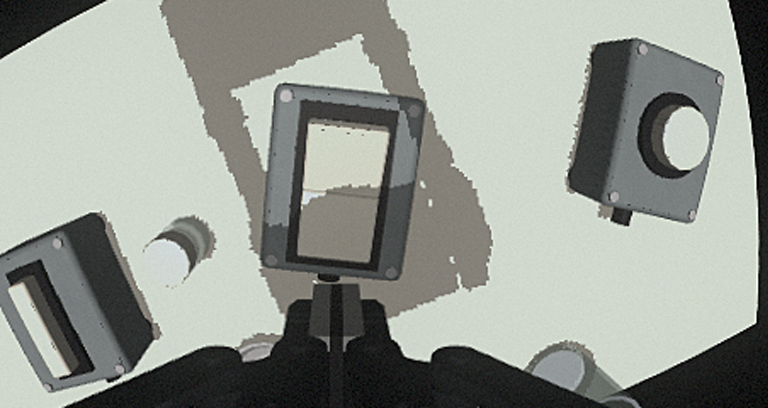

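The rocker's far half has changed from blue-white to cream and now stands raised, with the bezel's dark rim showing at the near end (340,262). So it has tipped, and the box has stayed put. Next the round key at (685,138).

Emit:
play_rows([
  [[0.088,0.294,0.015,0,0,0,1],[0.088,0.294,0.015,0,0,0,1],[0.088,0.294,0.015,0,0,0,1],[0.088,0.294,0.015,0,0,0,1],[0.088,0.294,0.015,0,0,0,1],[0.088,0.294,0.015,0,0,0,1]],
])

```text
time: 7.05
tool_pos: [0.5458, 0.2954, 0.1282]
tcp_rot: [-0.394, -3.113, 0.005]
wrist_force: [-0.4, -0.3, -0.6]
width: -0.001
grip_force: 0.0
```

Run:
```python
from h import *
s=bot.read_state();print(s['tool_pos'],s['wrist_force'])
x,y=T['round'];print(shift([x,y,.076]))
```

```text
[0.54576646 0.29542971 0.12823516] [-0.35361379 -0.26028509 -0.55932382]
[-0.0016  0.0008  0.0871]
```

Emit:
play_rows([
  [[-0.001,0,0.05,0,0,0,1],[-0.001,0,0.084,0,0,0,1],[-0.001,0,0.087,0,0,0,1],[-0.001,0,0.09,0,0,0,1],[-0.001,0,0.093,0,0,0,1],[-0.001,0,0.096,0,0,0,1]],
])

```text
time: 7.65
tool_pos: [0.5495, 0.2954, 0.0747]
tcp_rot: [0.398, 3.114, 0.002]
wrist_force: [0.4, 0.5, 0.0]
width: 0.001
grip_force: 0.0
```

Emit:
play_rows([
  [[0,0,0.0025,0,0,0,1],[0,0,0.005,0,0,0,1]],
])

```text
time: 7.85
tool_pos: [0.5488, 0.2956, 0.0711]
tcp_rot: [0.397, 3.115, 0.001]
wrist_force: [0.0, -0.2, -0.4]
width: -0.001
grip_force: 0.0
```

Emit:
play_rows([
  [[0,0,0.0025,0,0,0,1],[0,0,0.005,0,0,0,1]],
])

```text
time: 8.05
tool_pos: [0.5485, 0.2955, 0.0678]
tcp_rot: [0.397, 3.116, 0.0]
wrist_force: [-1.3, -0.6, 2.3]
width: 0.004
grip_force: 1.5
```

Contact with the round key is at about 0.0685, as expected. The stop should be near 0.060.

Emit:
play_rows([
  [[0,0,0.0025,0,0,0,1],[0,0,0.005,0,0,0,1],[0,0,0.0075,0,0,0,1],[0,0,0.01,0,0,0,1]],
])

```text
time: 8.45
tool_pos: [0.5486, 0.2956, 0.062]
tcp_rot: [0.397, 3.116, 0.001]
wrist_force: [-3.6, -1.3, 13.7]
width: -0.001
grip_force: 7.1
```

Emit:
play_rows([
  [[0,0,0.002,0,0,0,1],[0,0,0.004,0,0,0,1]],
])

```text
time: 8.65
tool_pos: [0.5487, 0.2957, 0.0619]
tcp_rot: [0.397, 3.116, 0.0]
wrist_force: [-9.0, -3.4, 24.1]
width: -0.003
grip_force: 12.1
```

Hard stop at 0.0619, so with the contact point that is the full 8 mm. Now I'll lift and go to the bar.

Emit:
play_rows([
  [[0,0,-0.05,0,0,0,1],[0,0,-0.12,0,0,0,1],[0,0,-0.12,0,0,0,1],[0,0,-0.12,0,0,0,1]],
])

```text
time: 9.05
tool_pos: [0.5492, 0.2958, 0.1322]
tcp_rot: [0.397, 3.114, 0.002]
wrist_force: [0.3, 0.6, -0.9]
width: -0.005
grip_force: 0.0
```

Run:
```python
from h import *
s=bot.read_state();print(s['tool_pos'],s['wrist_force'])
x,y=T['bar'];print(shift([x,y,.13]))
```

```text
[0.54922571 0.29581774 0.13219963] [ 0.31185343  0.58787937 -0.90921109]
[-0.1707 -0.5667  0.003 ]
```

Emit:
play_rows([
  [[-0.17,-0.566,0,0,0,0,1],[-0.17,-0.566,0,0,0,0,1],[-0.17,-0.566,0,0,0,0,1],[-0.17,-0.566,0,0,0,0,1],[-0.17,-0.566,0,0,0,0,1],[-0.17,-0.566,0,0,0,0,1],[-0.17,-0.566,0,0,0,0,1],[-0.17,-0.566,0,0,0,0,1]],
])

```text
time: 9.85
tool_pos: [0.5603, -0.064, 0.1288]
tcp_rot: [-0.405, -3.112, 0.003]
wrist_force: [0.1, 0.7, -0.1]
width: 0.005
grip_force: 0.0
```

Emit:
play_rows([
  [[0,0,0,0,0,0,1],[0,0,0,0,0,0,1]],
])

```text
time: 10.05
tool_pos: [0.5607, -0.0581, 0.1295]
tcp_rot: [-0.397, -3.114, -0.001]
wrist_force: [0.2, 0.4, -0.0]
width: 0.004
grip_force: 0.0
```

Run:
```python
from h import *
s=bot.read_state();print(s['tool_pos'],s['tcp_rot'])
x,y=T['bar'];print(shift([x,y,.075]))
b=bot.read_camera('wrist'); cv2.imwrite('pics/w6.png',b)
```

```text
[ 0.56073506 -0.05810273  0.12947334] [-3.97484013e-01 -3.11357351e+00 -1.01067247e-03]
[-0.0043 -0.0005  0.0908]
```

View pics/w6.png

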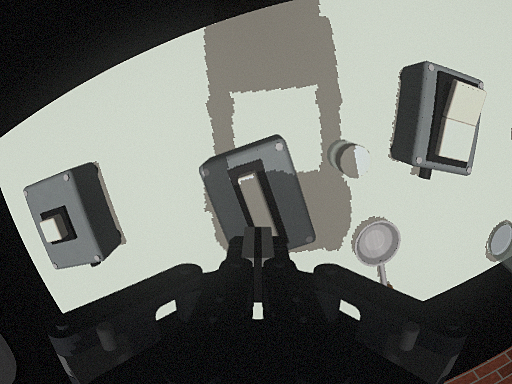

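The shut fingers (258,235) are over the bar key, which runs from (245,178) to (268,235). The vial at (350,160) and the square key at (53,228) are well clear, so I'll press down here.

Emit:
play_rows([
  [[-0.002,0,0.05,0,0,0,1],[-0.002,0,0.084,0,0,0,1],[-0.002,0,0.09,0,0,0,1],[-0.002,0,0.094,0,0,0,1],[-0.002,0,0.098,0,0,0,1]],
])

```text
time: 10.6
tool_pos: [0.5639, -0.0585, 0.073]
tcp_rot: [0.395, 3.115, 0.0]
wrist_force: [-0.1, -0.6, 0.7]
width: -0.002
grip_force: 0.0
```

Emit:
play_rows([
  [[0,0,0.0025,0,0,0,1],[0,0,0.005,0,0,0,1],[0,0,0.0075,0,0,0,1]],
])

```text
time: 10.9
tool_pos: [0.5638, -0.0593, 0.0687]
tcp_rot: [0.398, 3.114, 0.0]
wrist_force: [0.9, 0.4, 3.5]
width: -0.004
grip_force: 1.5
```

Emit:
play_rows([
  [[0,0,0.0025,0,0,0,1],[0,0,0.005,0,0,0,1]],
])

```text
time: 11.1
tool_pos: [0.5638, -0.0593, 0.0653]
tcp_rot: [0.398, 3.115, 0.0]
wrist_force: [1.4, 2.1, 3.3]
width: 0.001
grip_force: 1.5
```

Emit:
play_rows([
  [[0,0,0.0025,0,0,0,1],[0,0,0.005,0,0,0,1],[0,0,0.007,0,0,0,1]],
])

```text
time: 11.4
tool_pos: [0.5639, -0.0593, 0.062]
tcp_rot: [0.398, 3.115, 0.0]
wrist_force: [-4.4, 1.8, 16.7]
width: 0.002
grip_force: 8.8
```

Emit:
play_rows([
  [[0,0,0.002,0,0,0,1],[0,0,0.004,0,0,0,1]],
])

```text
time: 11.6
tool_pos: [0.564, -0.0593, 0.0618]
tcp_rot: [0.397, 3.115, 0.0]
wrist_force: [-10.0, 3.0, 31.5]
width: -0.002
grip_force: 15.6
```

The stop is at the same height as the round key's (0.062), so the bar is home. I'll lift well clear and check before handing in.

Emit:
play_rows([
  [[0,0,-0.05,0,0,0,1],[0,0,-0.13,0,0,0,1],[0,0,-0.2,0,0,0,1],[0,0,-0.2,0,0,0,1],[0,0,-0.2,0,0,0,1],[0,0,-0.2,0,0,0,1],[0,0,-0.2,0,0,0,1]],
])

```text
time: 12.3
tool_pos: [0.5612, -0.0591, 0.1755]
tcp_rot: [-0.397, -3.112, 0.0]
wrist_force: [0.3, -0.3, -1.1]
width: 0.002
grip_force: 0.0
```

Run:
```python
from h import *
b=bot.read_camera('wrist'); cv2.imwrite('pics/w7.png',cv2.resize(b,None,fx=1.5,fy=1.5,interpolation=2))
s=bot.read_state();print(s['tool_pos'],s['wrist_force'])
```

```text
[ 0.56134295 -0.05911386  0.17563374] [-0.76287744 -0.41914749  0.60145726]
```

View pics/w7.png

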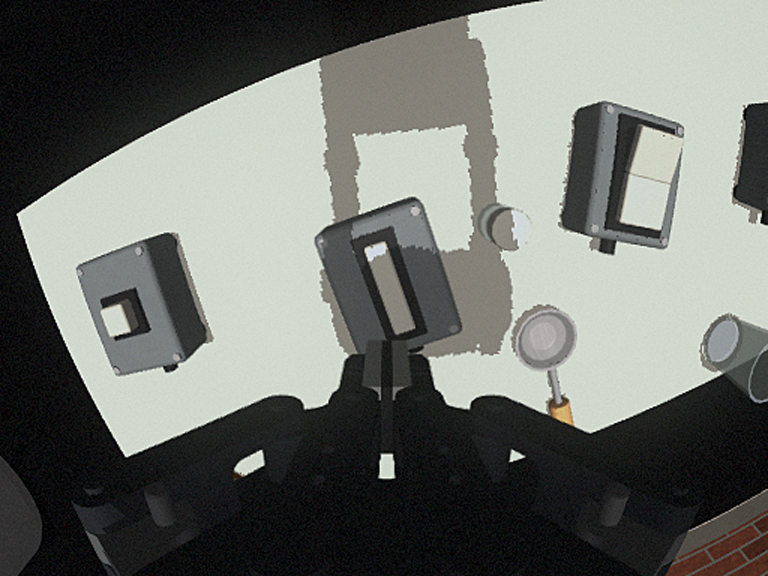

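The bar key (388,287) sits low in its bezel and the rocker (650,180) is tipped with its far end raised. The square key (118,320) is still up, the boxes and vial are in place, and the tool is clear, so I'll hand in.

```bash
python3 -c "
from workcell import bot
print(bot.finish_job())"
```

```text
the job is handed in; nothing more can be done
None
```

I tipped the rocker, then pressed the round key and the bar key, each to its hard stop and in that order; the square key stayed up, no box or object was visibly disturbed, and the job is handed in, though no verdict came back.

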